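# Sweep the nuts down the tray's spout and shut their drawer

## Task

Put the four loose hex nuts away: with the fingertips, sweep them across the sorting tray and out along its spout so that all four drop into the open drawer below, then push that drawer fully shut. Only push - do not pick up or lift any nut - and let the two hex bolts stay lying in the tray and everything else stay where it is.

Things in the scene. Friction and masses are not known exactly. Their poses are not given: they have to be found in the camera images.
- nut0: loose steel hex nut (M16): 24 mm across flats, 27.7 mm across corners, 13 mm high, 34 g; lies flat on the tray floor; origin at its centre (6.5 mm above the floor), z up along its bore
- nut1: loose steel hex nut (M16): 24 mm across flats, 27.7 mm across corners, 13 mm high, 34 g; lies flat on the tray floor; origin at its centre (6.5 mm above the floor), z up along its bore
- nut2: loose steel hex nut (M16): 24 mm across flats, 27.7 mm across corners, 13 mm high, 34 g; lies flat on the tray floor; origin at its centre (6.5 mm above the floor), z up along its bore
- nut3: loose steel hex nut (M16): 24 mm across flats, 27.7 mm across corners, 13 mm high, 34 g; lies flat on the tray floor; origin at its centre (6.5 mm above the floor), z up along its bore
- bolt0: steel hex bolt (M16 x 70) lying in the tray, to be left there: 80 mm long over all, head 24 mm across flats and 10 mm thick, shank 16 mm thick, about 150 g; origin on its axis near mid-length, its x axis runs from head to shank end (nearly level)
- bolt1: steel hex bolt (M16 x 70) lying in the tray, to be left there: 80 mm long over all, head 24 mm across flats and 10 mm thick, shank 16 mm thick, about 150 g; origin on its axis near mid-length, its x axis runs from head to shank end (nearly level)
- tray_floor (a point): middle of the sorting tray's floor (upper face): a fixed, level plywood tray 130 mm above the bench on two stacked parts cases, left of the cabinet. x to the back, y away from the drawer, z up. Floor x -113 to +113 mm, y -105 to +120 mm, wooden lips 14 mm high, 9 mm thick. Nuts start at x -55 to +60, y -85 to +55 mm; bolts lie along the side lips at x = -97 and +97 mm
- tray_mouth (a point): middle of the tray's mouth, on the floor, at x +18, y -170 mm in the tray's frame (same axes). From y = -105 mm to here two slanting lips narrow the tray from its full width to the mouth, 60 mm wide; the floor runs on level and without a step into the spout
- spout_end (a point): middle of the spout's open end, on its floor, at x +18, y -218 mm in the tray's frame (same axes). The spout is a level sheet-metal channel 60 mm wide inside, 48 mm long, sides 14 mm high. A nut pushed over this end (to -y) drops 60 mm into the open drawer; the end lies about 10 mm inside the drawer's left wall, and the drawer's front passes 5 mm below the spout
- drawer_floor (a point): middle of the floor (upper face) of the open drawer, the upper left one of the small blue cabinet with a nut drawn on its card (a few dark pins are drawn on its bottom); 70 mm above the bench, moves with the drawer. Inside, the drawer is 126 mm long (x) and 83 mm wide (y), side walls 42 mm high. x points into the cabinet (the way it shuts), y to the left, z up
- drawer_front (a point): middle of the drawer's front face, 95 mm above the bench, moves with it; axes as drawer_floor: push to +x to shut. Face 91 mm wide, 68 to 122 mm above the bench; in its middle a pull 32 mm wide stands 14 mm out, 82 to 92 mm above the bench. The spout ends 33 mm left (+y) of the face's middle: its right half is clear above. Cabinet top: 132 mm
- parts_drawers_drawer2 (a joint): how far the drawer is open, m: 0 = fully shut, 0.09 = fully open; starts at 0.080 to 0.090. It slides easily (under 2 N) and stays where it is left
- parts_drawers: the drawer cabinet, 150 mm deep (x), 200 wide (y), 132 high, fixed for the run, but its place and its yaw vary, tray and cases with it; origin under its middle, x to its back
- box_nails: small carton, 45 x 70 x 36 mm, on the bench before the cabinet; leave alone; origin under its middle
- wax_tin: round tin, 66 mm across, 26 mm high, on the bench left of the tray, nearer the robot; leave alone; origin under its middle
- tape_measure: tape measure standing on the bench left of the tray, 35 x 90 x 66 mm; leave alone; origin under its middle
Mind the look-alikes: they are no part of the job. Leave any pink or red look-alike of the bolt1 alone. Leave any green look-alike of the bolt0 alone.

How it is judged:
By the outcome, as a careful person would: the job done as asked, in the order asked, and still so for the second after the job is handed in, with the robot touching nothing.
It also fails if it takes over 72 s, if anything falls off the work surface, if the arm or the gripper's body presses on something with over 40 N, if the wrist force passes 120 N, or if a joint passes its speed limit or range.

## Robot

A 7-joint arm with a two-finger parallel gripper is mounted at the origin on a cart in front of the work surface, level with it; the furniture and walls round the work are solid. World frame = base frame: x ahead of the robot, y to its left, z up, the work surface at z = 0. Lengths are in mm, angles in rad, forces in N, time in s.
With the tool pointing down it reaches from about 425 to 875 mm from the base axis. Payload 4.7 kg.
Tool frame: the origin (TCP) lies midway between the tips of the shut fingers; the grasp point (between the pads) lies 19 mm behind it (bot.grip_point_offset is the distance from the TCP to the grasp point, in mm); z points along the fingers, y is the line along which they close (so a half turn about z gives the same grasp; the last joint's range is limited). The gripper opens to 85 mm and grips with 20 to 120 N. Pads are 22 mm wide; open, the fingers measure 114 mm over their backs; the gripper's body (76 mm by 85 mm) begins 54 mm behind the grasp point. The pads swing forward as they close: fully open they stand 13 mm farther back than shut.
Start: joints at [-1.206, 0.321, -0.07, 1.45, 0.023, 1.371, -0.057], TCP at [223.399, 610.424, 231.349] pointing down, gripper open.
Joint ranges: [-2.86, 2.86], [-0.3, 2.09], [-1.38, 1.24], [0.06, 2.45], [-1.56, 4.7], [0.09, 2.05], [-2.69, 2.69]. Speed limits (rad/s): [2.57, 2.57, 3.14, 3.14, 3.14, 3.14, 3.14].

## Interface

Orientations are given as a unit quaternion [w, x, y, z].
In Python, from cell import monitor, capture, calibration, bot gives the robot as it stands.
- The arm moves only by the tool move_arm, never from a script. Its argument "deltas" is a list of rows, each an object with "angular": the turn, a rotation vector about the tool's x, y, z in units of 5 degrees (1.0 is 5 degrees), a list of three; "delta_pos": the shift along the tool's x, y, z in cm, a list of three; "gripper": the opening, from 0 (shut) to 1 (fully open). A call has 1 to 10 rows; each row shifts and turns the commanded pose from where the row before left it, along the tool's axes as they then stand; what a row does not reach is not made up. A row lasts 1/10 s, in which the tool goes at most 50 mm and 8.59 degrees, less where a joint would pass 70% of its speed; a pose out of reach is approached as far as the arm can. A call with a gripper value outside its range is refused whole. The fingers move at their own pace and stop on an object; "squeeze" is the grip in N (left out, the last holds). Time passes only in rows, so rows that do not move let the fingers close. It gives the time, the measured TCP pose, the force, the opening and the grip force at its end, in the units of the state.
- monitor.get_obs(): the state, without advancing time (a new reading comes with each control period).
- capture(name): name is "scene" or "top"; returns (picture, depth): 384x512x3 uint8, blue, green, red; 384x512 float32, mm along the optical axis (not along the pixel's ray), 0 where there is no reading.
- calibration(name): a dict with "fovy" (degrees; the focal length in pixels is half the picture's height over the tangent of half this angle, whatever the lens; pixels are square), "cx", "cy" (the principal point, pixels), "R" (3x3) and "t" (3): a world point X has camera coordinates R X + t. Camera axes: x right, y down, z forward; pixel columns grow to the right and rows downward; lengths in mm; the calibration is good to about 2 mm. A picture is of the moment at which its call begins. calibration takes no time and is no camera call.
- bot.job_done(): hands the job in; it is judged then, once.
The state is a dict: "t": time; "qpos": joint angles; "joint_velocities": joint speeds; "joint_torque": joint torques, N m; "tcp_pos": TCP position; "ee_rot": TCP orientation; "wrist_force": force on the tool from outside, world axes, zero at the start; "wrist_torque": the same for the moment, N m; "gripper_width": finger opening in mm; "finger_force": force on a finger pad.
Only numpy, scipy, OpenCV 4.12 (cv2) and the standard library are available. Lean on these libraries where they do the work, as an engineer would, in place of code of your own. Each camera call takes 0.05 s, during which the arm holds its last target. There are 200 camera calls.

## Working session

There is one attempt and no reset: what is moved stays moved. The work goes in short steps, Python scripts to look and compute and a tool call to move; the robot and the scene stay as the last step left them, time stands still between calls to the robot, and variables do not carry over. Pictures are saved under pics/ and viewed, at most 10 in all, crops included, and the job is handed in when it is done.

Besides the shell and the picture viewer there is one more tool, called by a JSON object that holds its "op" and its "data", one argument or row to a line. move_arm: Moves the arm, as the interface text tells. Its arguments: {"type":"object","properties":{"deltas":{"type":"array"},"squeeze":{"type":"number"}},"required":["deltas"]}

```bash
ls; mkdir -p pics; python3 - <<'E'
from cell import monitor, capture, calibration, bot
import cv2,numpy as np
for n in("scene","top"):
    p,d=capture(n); cv2.imwrite(f"pics/{n}0.png",p); np.save(f"{n}0.npy",d)
    c=calibration(n); print(n,c)
o=monitor.get_obs(); print(o)
E
```

```text
pics
scene {'fovy': 45.53361190061287, 'cx': 255.3722088792562, 'cy': 190.79807874404167, 'R': array([[ 0.54832382, -0.83621009, -0.00967816],
       [-0.61232468, -0.39358066, -0.68567686],
       [ 0.56956077,  0.38189913, -0.72784173]]), 't': array([-321.30487112,  433.07278019, 1032.28190765])}
top {'fovy': 53.76685545203334, 'cx': 261.62883372733916, 'cy': 189.24992735174752, 'R': array([[-0.36054618, -0.93272325,  0.00581259],
       [-0.8885289 ,  0.34155355, -0.30636183],
       [ 0.28376549, -0.11562224, -0.95189739]]), 't': array([191.57261614, 582.33091224, 977.12264121])}
{'t': 0.1, 'qpos': array([-1.20589878,  0.32175781, -0.07009358,  1.45159154,  0.02260195,
        1.37082071, -0.05691065]), 'joint_velocities': array([ 3.84137995e-04, -2.72109732e-03, -9.86800045e-05, -2.14167562e-03,
        3.42430619e-04,  1.35151213e-03,  1.06167485e-04]), 'joint_torque': array([-3.18066950e-04, -4.94878185e+01, -3.84193193e-01, -3.15210879e+01,
        1.29250798e-02,  7.33876397e-03, -3.73453827e-05]), 'tcp_pos': array([223.23750748, 609.92325271, 230.30780367]), 'ee_rot': array([-1.08939050e-04,  1.74487516e-01,  9.84658979e-01, -8.88535366e-04]), 'wrist_force': array([ 0.23752739, -0.37844672,  0.53288189]), 'wrist_torque': array([ 0.02079859,  0.02587099, -0.01520969]), 'finger_force': 0.0, 'gripper_width': 84.97770255229806}
```

View pics/scene0.png

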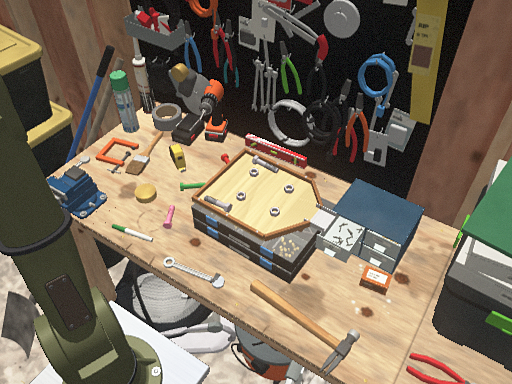

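View pics/top0.png

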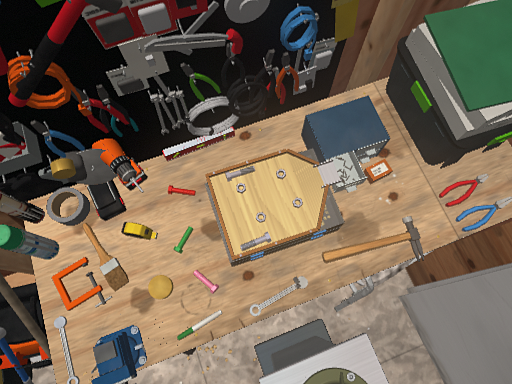

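Top view: nuts at about (241,188), (280,174), (297,203) and (261,217), all steel hex rings on the tray. The bolts to leave are at (240,173) and (255,241). Look-alikes off the tray are the red bolt (182,190), green (183,239) and pink (205,281). The open drawer is at (342,172). One close crop to check this choice.

```bash
cat > h.py <<'E'
import numpy as np,cv2
from cell import monitor,capture,calibration,bot
def cast(n,uv,z):
    c=calibration(n); f=192/np.tan(np.radians(c["fovy"]/2)); R=np.array(c["R"]);t=np.array(c["t"])
    uv=np.atleast_2d(np.array(uv,float))
    d=np.c_[(uv[:,0]-c["cx"])/f,(uv[:,1]-c["cy"])/f,np.ones(len(uv))]@R
    C=-R.T@t
    return C+d*((z-C[2])/d[:,2])[:,None]
def proj(n,X):
    c=calibration(n); f=192/np.tan(np.radians(c["fovy"]/2))
    P=np.atleast_2d(X)@np.array(c["R"]).T+np.array(c["t"])
    return np.c_[P[:,0]/P[:,2]*f+c["cx"],P[:,1]/P[:,2]*f+c["cy"]]
E
python3 - <<'E'
from h import *
p=cv2.imread("pics/top0.png")
cv2.imwrite("pics/crop0.png",cv2.resize(p[130:280,198:398],None,fx=4,fy=4,interpolation=cv2.INTER_CUBIC))
print(cast("top",[(241,188),(280,174),(297,203),(261,217)],136).round(0))
hsv=cv2.cvtColor(p,cv2.COLOR_BGR2HSV)
print([hsv[y,x] for x,y in((230,210),(280,190),(270,225),(300,185),(220,175),(380,220))])
E
```

```text
[[622.  25. 136.]
 [622. -88. 136.]
 [529. -99. 136.]
 [528.   4. 136.]]
[array([ 19, 113, 217], dtype=uint8), array([ 21, 106, 232], dtype=uint8), array([ 20, 108, 226], dtype=uint8), array([ 19, 110, 204], dtype=uint8), array([ 20, 108, 236], dtype=uint8), array([ 15, 101, 170], dtype=uint8)]
```

View pics/crop0.png

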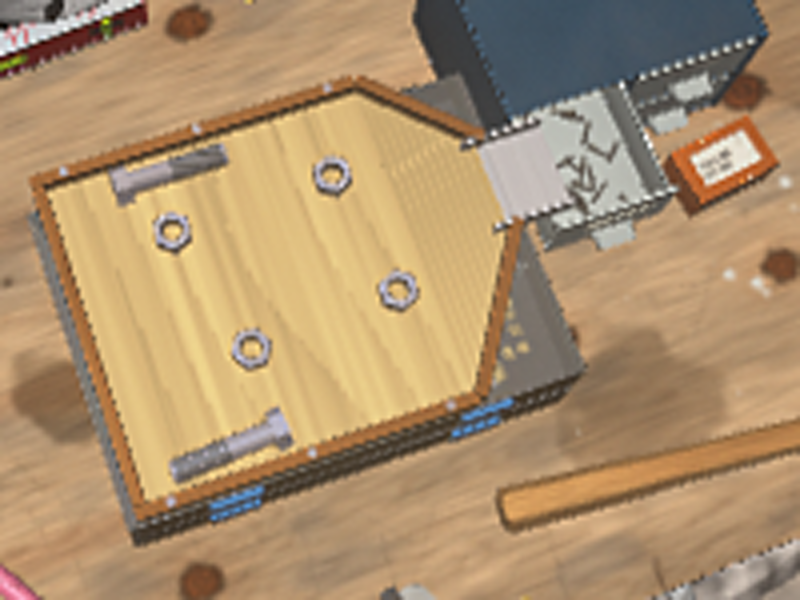

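Crop (4x, origin 198,130): four ring-shaped nuts at (172,232), (332,175), (398,291) and (251,349) on the plywood. Bolts lie along the side lips at (170,172) and (230,445), and the spout is at about (525,175). The lip's outer corners are (35,180), (358,78), (135,515) and (485,405).

```bash
cat >> h.py <<'E'
def fitframe(W,T):
    # 2D rigid: W = R T + c
    mw,mt=W.mean(0),T.mean(0); A=W-mw;B=T-mt
    th=np.arctan2((B[:,0]*A[:,1]-B[:,1]*A[:,0]).sum(),(B*A).sum())
    R=np.array([[np.cos(th),-np.sin(th)],[np.sin(th),np.cos(th)]]); return th,R,mw-R@mt
E
python3 - <<'E'
from h import *
p=cv2.imread("pics/top0.png")
full=lambda c:np.array(c)/4+(198-.375,130-.375)
W=cast("top",full([(35,180),(358,78),(135,515)]),144)[:,:2]
T=np.array([(122,129),(122,-105),(-122,129)],float)
th,R,c=fitframe(W,T); print("lip fit",th,c,(W-(T@R.T+c)).round(1))
# floor mask for the refined fit
hsv=cv2.cvtColor(p,cv2.COLOR_BGR2HSV)
Z=np.zeros((384,512),np.uint8); 
N=cast("top",full([(172,232),(332,175),(398,291),(251,349)]),136.5)[:,:2]
print("nuts tray",((N-c)@R).round(1).tolist(), "world",N.round(1).tolist())
S=cast("top",full([(480,145),(500,225),(470,143),(500,228)]),130)[:,:2]; print("mouth",((S-c)@R).round(1).tolist())
for n in("top","scene"):
    im=cv2.resize(cv2.imread(f"pics/{n}0.png"),None,fx=4,fy=4,interpolation=cv2.INTER_CUBIC)
    def dr(poly,z,col):
        X=np.c_[np.array(poly,float)@R.T+c,np.full(len(poly),z)]
        cv2.polylines(im,[(proj(n,X)*4+1.5).round().astype(int)],True,col,1)
    dr([(122,129),(122,-105),(57,-170),(-21,-170),(-122,-105),(-122,129)],144,(0,0,255))
    dr([(113,120),(113,-105),(48,-170),(48,-218),(-12,-218),(-12,-170),(-113,-105),(-113,120)],130,(255,0,0))
    if n=="top": a=im[520:1120,792:1592]
    else: a=im[560:1160,740:1540]
    cv2.imwrite(f"pics/ov_{n}.png",a)
E
```

```text
lip fit -0.05301250818412614 [563.88360844 -21.7545914 ] [[-3.8 -0.4]
 [-0.2  0.9]
 [ 4.  -0.5]]
nuts tray [[56.8, 50.9], [62.2, -65.1], [-29.2, -80.1], [-36.7, 25.3]] world [[623.3, 26.0], [622.5, -90.0], [530.4, -100.2], [528.6, 5.4]]
mouth [[53.6, -170.8], [-5.2, -163.1], [57.1, -164.8], [-7.2, -162.4]]
```

View pics/ov_top.png

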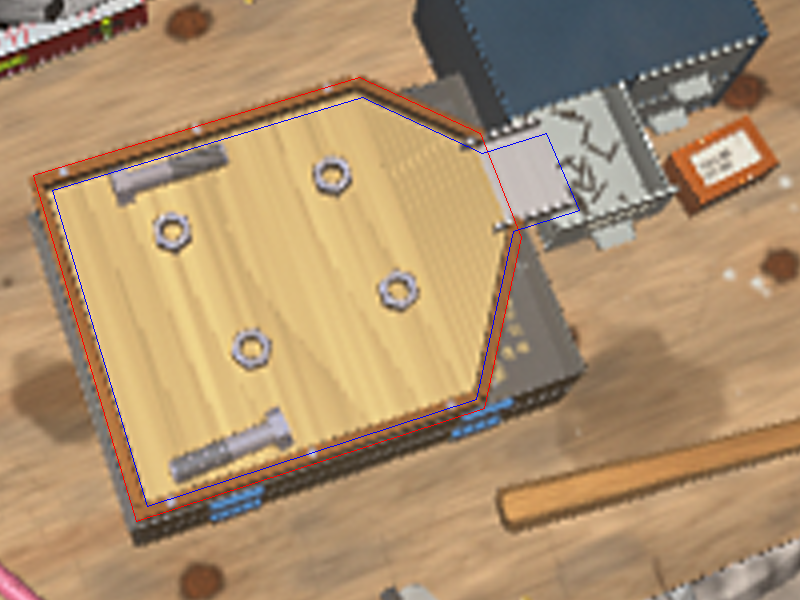

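View pics/ov_scene.png

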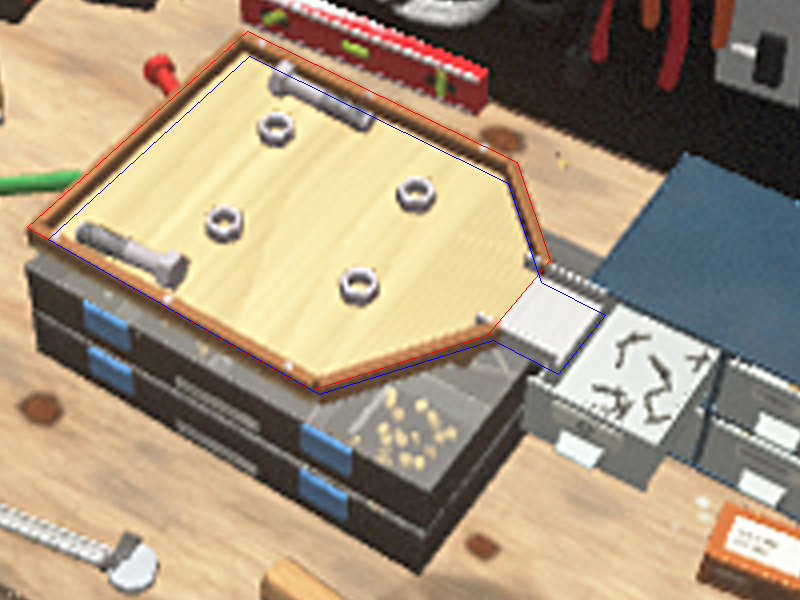

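The overlay is within about 4 mm: the outline matches in the top view, and in the scene view it sits slightly forward near (320,393) against the true (318,383). I'll refine it by averaging both views, then plan the approach.

```bash
cat >> h.py <<'E'
def cur(R,c):
    o=monitor.get_obs(); q=o["ee_rot"]; w,x,y,z=q
    ty=np.array([2*(x*y-w*z),1-2*(x*x+z*z)]); tz=np.array([2*(x*z+w*y),2*(y*z-w*x)])
    return o,(o["tcp_pos"][:2]-c)@R,np.degrees(np.arctan2(ty[1],ty[0])),tz
def nuts(p,R,c):
    pass
E
python3 - <<'E'
from h import *
f1=lambda a:np.array(a)/4+(198-.375,130-.375); f2=lambda a:np.array(a)/4+(185-.375,140-.375)
T=np.array([(122,129),(122,-105),(-122,129),(-122,-105)],float)
# top (front-right corner included) and scene lip-top corners
A=cast("top",f1([(35,178),(358,78),(135,518),(483,406)]),144)[:,:2]
B=cast("scene",f2([(248,37),(517,164),(29,229),(319,385)]),144)[:,:2]
print((A-B).round(1).tolist())
for X in(A,B,(A+B)/2):
    th,R,c=fitframe(X,T); print(th,c,(X-(T@R.T+c)).round(1).tolist())
np.savez("fr.npz",R=R,c=c,th=th)
N1=cast("top",f1([(172,232),(332,175),(398,291),(251,349)]),136.5)[:,:2]
N2=cast("scene",f2([(276,129),(416,194),(358,286),(224,223)]),136.5)[:,:2]
print(((N1-c)@R).round(1).tolist(),((N2-c)@R).round(1).tolist())
S=cast("scene",f2([(492,325),(539,272),(605,317),(555,371)]),130)[:,:2];print("spout",((S-c)@R).round(1).tolist())
o,tp,yaw,tz=cur(R,c); print(tp,yaw,tz)
E
```

```text
[[2.8, 4.0], [1.8, 2.1], [3.2, 2.5], [-4.6, 2.3]]
-0.052314484262085924 [564.12998441 -21.700516  ] [[-2.6, -1.0], [-0.6, 0.7], [2.1, 0.2], [1.0, 0.1]]
-0.04488932961491832 [563.43348009 -24.42927864] [[-3.8, -3.2], [-2.4, 0.5], [0.6, 1.3], [5.6, 1.4]]
-0.04861856652641698 [563.78152855 -23.06497021] [[-3.2, -2.1], [-1.5, 0.6], [1.4, 0.7], [3.3, 0.7]]
[[57.0, 51.9], [61.9, -64.0], [-29.6, -78.7], [-36.5, 26.8]] [[57.2, 54.9], [61.4, -60.9], [-30.3, -75.6], [-36.6, 29.9]]
spout [[-2.6, -161.7], [54.3, -163.1], [45.6, -217.7], [-11.6, -213.7]]
[-370.90447465  615.69001237] 69.9023147604156 [-0.00052461 -0.00171179]
```

{"op": "move_arm", "data": {
  "deltas": [
    {"angular":[0,0,1.45],"delta_pos":[0,0,0],"gripper":0.165},
    {"angular":[0,0,1.45],"delta_pos":[0,0,0],"gripper":0.165},
    {"angular":[0,0,1.45],"delta_pos":[0,0,0],"gripper":0.165},
    {"angular":[0,0,1.45],"delta_pos":[0,0,0],"gripper":0.165},
    {"angular":[0,0,1.45],"delta_pos":[0,0,0],"gripper":0.165},
    {"angular":[0,0,1.45],"delta_pos":[0,0,0],"gripper":0.165},
    {"angular":[0,0,1.45],"delta_pos":[0,0,0],"gripper":0.165},
    {"angular":[0,0,1.45],"delta_pos":[0,0,0],"gripper":0.165},
    {"angular":[0,0,1.45],"delta_pos":[0,0,0],"gripper":0.165},
    {"angular":[0,0,1.45],"delta_pos":[0,0,0],"gripper":0.165}
  ]
}}

```text
t: 1.1
tcp_pos: [223.3, 610.1, 230.7]
ee_rot: [0.0, 0.725, 0.689, -0.001]
wrist_force: [0.2, -0.4, -0.1]
gripper_width: 14.1
finger_force: 0.0
```

```bash
cat > w.py <<'E'
from h import *
d=np.load("fr.npz"); R,c=d["R"],d["c"]
o,tp,yaw,tz=cur(R,c); print(o["t"],"tray",tp.round(1),"z",o["tcp_pos"][2].round(1),"yaw",round(yaw+2.79,2),tz.round(4),"w",round(o["gripper_width"],1),"F",o["wrist_force"].round(1),o["qpos"].round(2))
E
python3 w.py
```

```text
1.1 tray [-370.9  615.9] z 230.7 yaw -0.11 [-0.0003 -0.0012] w 14.1 F [ 0.2 -0.4 -0.1] [-1.33  0.32  0.09  1.46 -0.03  1.37 -1.29]
```

{"op": "move_arm", "data": {
  "deltas": [
    {"angular":[0,0,0],"delta_pos":[-3.6,2.7,0],"gripper":0.165},
    {"angular":[0,0,0],"delta_pos":[-3.6,2.7,0],"gripper":0.165},
    {"angular":[0,0,0],"delta_pos":[-3.6,2.7,0],"gripper":0.165},
    {"angular":[0,0,0],"delta_pos":[-3.6,2.7,0],"gripper":0.165},
    {"angular":[0,0,0],"delta_pos":[-3.6,2.7,0],"gripper":0.165},
    {"angular":[0,0,0],"delta_pos":[-3.6,2.7,0],"gripper":0.165},
    {"angular":[0,0,0],"delta_pos":[-3.6,2.7,0],"gripper":0.165},
    {"angular":[0,0,0],"delta_pos":[-3.6,2.7,0],"gripper":0.165},
    {"angular":[0,0,0],"delta_pos":[-3.6,2.7,0],"gripper":0.165},
    {"angular":[0,0,0],"delta_pos":[-3.6,2.7,0],"gripper":0.165}
  ]
}}

```text
t: 2.1
tcp_pos: [477.3, 236.8, 231.1]
ee_rot: [-0.0, 0.723, 0.691, -0.0]
wrist_force: [0.8, 0.6, 1.0]
gripper_width: 14.1
finger_force: 0.0
```

{"op": "move_arm", "data": {
  "deltas": [
    {"angular":[0,0,0],"delta_pos":[-3.6,2.1,0],"gripper":0.165},
    {"angular":[0,0,0],"delta_pos":[-3.6,2.1,0],"gripper":0.165},
    {"angular":[0,0,0],"delta_pos":[-3.6,2.1,0],"gripper":0.165},
    {"angular":[0,0,0],"delta_pos":[-3.6,2.1,0],"gripper":0.165},
    {"angular":[0,0,0],"delta_pos":[-3.6,2.1,0],"gripper":0.165},
    {"angular":[0,0,0],"delta_pos":[-3.6,2.1,0],"gripper":0.165},
    {"angular":[0,0,0],"delta_pos":[-3.6,2.1,0],"gripper":0.165},
    {"angular":[0,0,0],"delta_pos":[-3.2,1.8,0],"gripper":0.165},
    {"angular":[0,0,0],"delta_pos":[0,0,0],"gripper":0.165},
    {"angular":[0,0,0],"delta_pos":[0,0,0],"gripper":0.165}
  ]
}}

```text
t: 3.1
tcp_pos: [628.5, -53.7, 230.6]
ee_rot: [-0.0, 0.724, 0.69, -0.001]
wrist_force: [0.2, -1.0, -0.1]
gripper_width: 14.0
finger_force: 0.0
```

```bash
python3 w.py; python3 - <<'E'
from h import *
p,d=capture("top")
cv2.imwrite("pics/c1.png",cv2.resize(p[110:260,198:398],None,fx=4,fy=4,interpolation=cv2.INTER_CUBIC))
E
```

```text
3.1 tray [ 66.1 -27.5] z 230.6 yaw 0.06 [-0.0013 -0.0003] w 14.0 F [ 0.2 -1.  -0.1] [-0.47  0.32  0.64  1.52 -0.19  1.37  0.14]
```

View pics/c1.png

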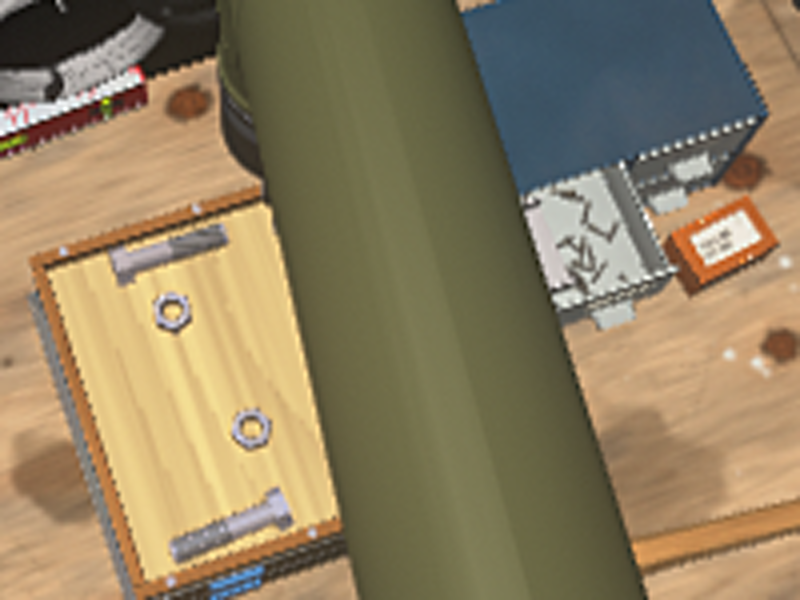

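The arm hides the middle of the tray and the nut1 region; the other two nuts at (172,312) and (251,429) and the drawer at (600,250) are unchanged. Descend behind nut1.

{"op": "move_arm", "data": {
  "deltas": [
    {"angular":[0,0,0],"delta_pos":[0,-0.1,3],"gripper":0.165},
    {"angular":[0,0,0],"delta_pos":[0,-0.1,3],"gripper":0.165},
    {"angular":[0,0,0],"delta_pos":[0,-0.1,2],"gripper":0.165},
    {"angular":[0,0,0],"delta_pos":[0,0,1],"gripper":0.165},
    {"angular":[0,0,0],"delta_pos":[0,0,0.6],"gripper":0.165},
    {"angular":[0,0,0],"delta_pos":[0,0,0],"gripper":0.165},
    {"angular":[0,0,0],"delta_pos":[0,0,0],"gripper":0.165}
  ]
}}

```text
t: 3.85
tcp_pos: [626.5, -52.2, 136.5]
ee_rot: [0.001, 0.723, 0.691, 0.001]
wrist_force: [-0.8, -0.1, 0.7]
gripper_width: 14.1
finger_force: 0.0
```

```bash
python3 w.py; python3 - <<'E'
from h import *
p,d=capture("scene")
cv2.imwrite("pics/c2.png",cv2.resize(p[130:280,185:385],None,fx=4,fy=4,interpolation=cv2.INTER_CUBIC))
E
```

```text
3.85 tray [ 64.1 -26.1] z 136.5 yaw 0.22 [0.0018 0.0002] w 14.1 F [-0.8 -0.1  0.7] [-0.45  0.38  0.62  1.65 -0.23  1.19  0.17]
```

View pics/c2.png

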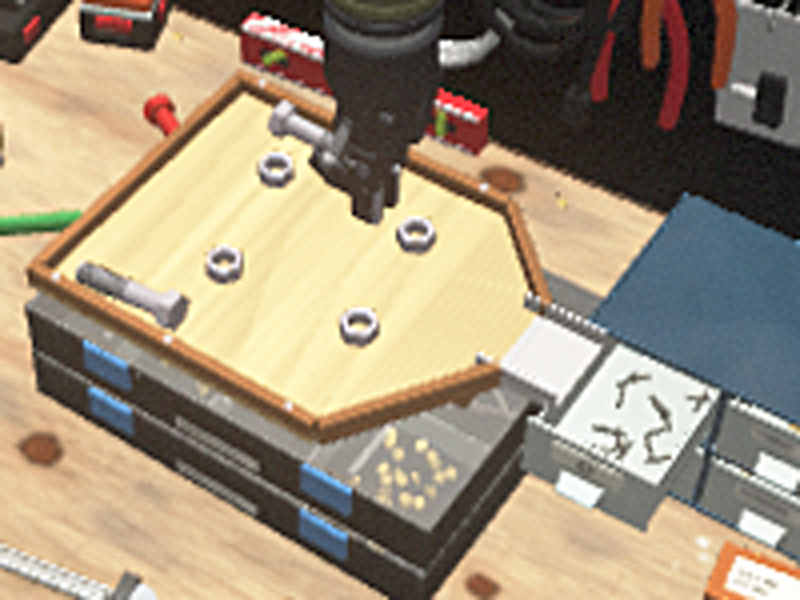

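Scene crop: the fingers stand at (365,210), behind nut1 at (416,233), with all nuts and bolts as before. Pushing nut1.

{"op": "move_arm", "data": {
  "deltas": [
    {"angular":[0,0,0],"delta_pos":[-1.2,-0.1,0.25],"gripper":0.165},
    {"angular":[0,0,0],"delta_pos":[-1.2,-0.5,0],"gripper":0.165},
    {"angular":[0,0,0],"delta_pos":[-1.2,-0.5,0],"gripper":0.165},
    {"angular":[0,0,0],"delta_pos":[-1.2,-0.5,0],"gripper":0.165},
    {"angular":[0,0,0],"delta_pos":[-1.2,-0.5,0],"gripper":0.165},
    {"angular":[0,0,0],"delta_pos":[-1.2,-0.5,0],"gripper":0.165},
    {"angular":[0,0,0],"delta_pos":[-1.2,-0.5,0],"gripper":0.165},
    {"angular":[0,0,0],"delta_pos":[-1.2,-0.5,0],"gripper":0.165},
    {"angular":[0,0,0],"delta_pos":[-1.2,-0.5,0],"gripper":0.165},
    {"angular":[0,0,0],"delta_pos":[-1.2,-0.5,0],"gripper":0.165}
  ]
}}

```text
t: 4.9
tcp_pos: [573.9, -171.2, 132.8]
ee_rot: [0.0, 0.723, 0.691, 0.0]
wrist_force: [0.4, 0.4, 0.9]
gripper_width: 14.3
finger_force: 0.2
```

```bash
python3 w.py; python3 - <<'E'
from h import *
p,d=capture("scene")
cv2.imwrite("pics/c3.png",cv2.resize(p[170:245,270:370],None,fx=6,fy=6,interpolation=cv2.INTER_CUBIC))
E
```

```text
4.9 tray [  17.3 -147.5] z 132.8 yaw 0.2 [0.0001 0.    ] w 14.3 F [0.4 0.4 0.9] [-0.31  0.33  0.67  1.73 -0.22  1.17  0.38]
```

View pics/c3.png

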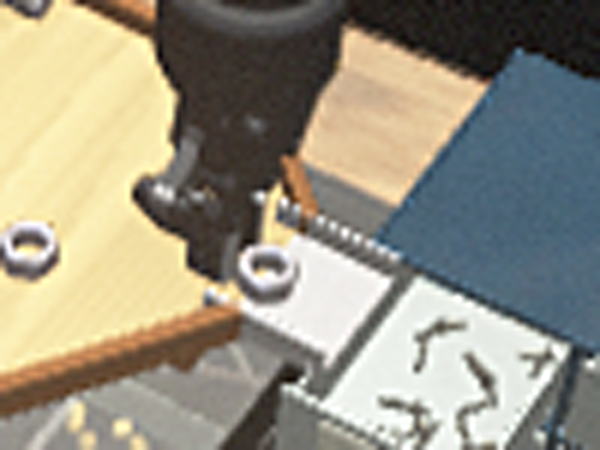

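The nut sits in the mouth at (267,272), held by the fingers but toward the spout's front side (front edge (240,315) to (325,360)). I'll measure the spout axis from the rim lines.

```bash
python3 - <<'E'
from h import *
d=np.load("fr.npz"); R,c=d["R"],d["c"]
g=lambda a:np.array(a)/6+(270-.42,170-.42)
for nm,pts,z in(("backrim",[(262,198),(400,258)],144),("frontrim",[(213,297),(300,370)],144),("floorend",[(325,362),(397,280)],130),("nut",[(267,272)],136.5),("fulltop front",[(213,297)],144)):
    X=cast("scene",g(pts),z)[:,:2]; print(nm,((X-c)@R).round(1).tolist(),X.round(1).tolist())
f1=lambda a:np.array(a)/4+(198-.375,130-.375)
X=cast("top",f1([(465,144),(540,121),(497,229),(573,207)]),144)[:,:2];print("top rims",((X-c)@R).round(1).tolist())
E
```

```text
backrim [[48.8, -146.2], [53.6, -212.4]] [[605.5, -171.5], [607.0, -237.9]]
frontrim [[-11.8, -158.5], [-24.4, -208.7]] [[544.3, -180.8], [529.3, -230.3]]
floorend [[-4.2, -210.5], [53.3, -213.0]] [[549.3, -233.1], [606.6, -238.4]]
nut [[19.3, -167.2]] [[575.0, -191.0]]
fulltop front [[-11.8, -158.5]] [[544.3, -180.8]]
top rims [[52.3, -156.4], [52.0, -211.3], [-11.6, -155.1], [-13.0, -209.4]]
```

{"op": "move_arm", "data": {
  "deltas": [
    {"angular":[0,0,0],"delta_pos":[-0.5,0.4,0],"gripper":0.165},
    {"angular":[0,0,0],"delta_pos":[-1.2,0,0],"gripper":0.165},
    {"angular":[0,0,0],"delta_pos":[-1.2,0,0],"gripper":0.165},
    {"angular":[0,0,0],"delta_pos":[-1.2,0,0],"gripper":0.165},
    {"angular":[0,0,0],"delta_pos":[-1.2,0,0],"gripper":0.165},
    {"angular":[0,0,0],"delta_pos":[-1.2,0,0],"gripper":0.165},
    {"angular":[0,0,0],"delta_pos":[-1.0,0,0],"gripper":0.165},
    {"angular":[0,0,0],"delta_pos":[0,0,0],"gripper":0.165}
  ]
}}

```text
t: 5.75
tcp_pos: [574.3, -247.9, 132.9]
ee_rot: [0.0, 0.724, 0.69, -0.0]
wrist_force: [-1.0, -0.4, 0.2]
gripper_width: 14.0
finger_force: 0.0
```

```bash
python3 w.py; python3 - <<'E'
from h import *
p,d=capture("scene")
cv2.imwrite("pics/c4.png",cv2.resize(p[140:252,225:375],None,fx=5,fy=5,interpolation=cv2.INTER_CUBIC))
E
```

```text
5.75 tray [  21.4 -224.1] z 132.9 yaw 0.02 [-0.0001 -0.0013] w 14.0 F [-1.  -0.4  0.2] [-0.19  0.39  0.69  1.66 -0.26  1.19  0.52]
```

View pics/c4.png

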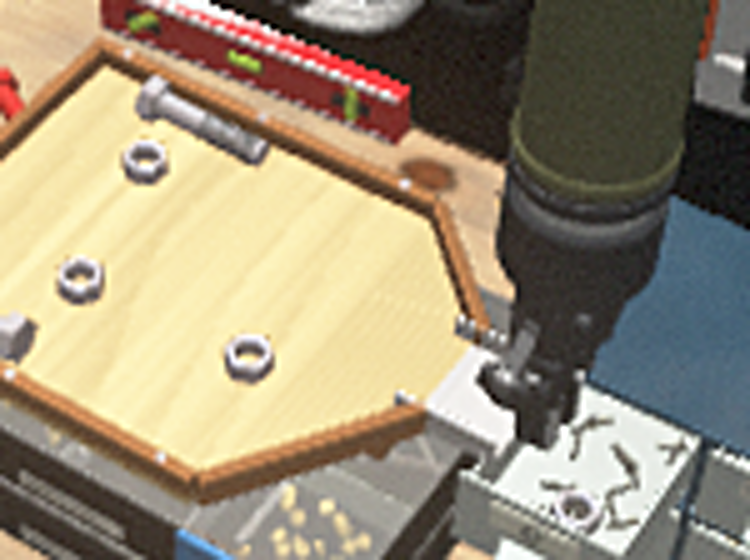

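Nut1 lies in the drawer at (577,508), and the other three nuts and the bolts are undisturbed. Next is nut2.

{"op": "move_arm", "data": {
  "deltas": [
    {"angular":[0,0,0],"delta_pos":[0,0,-3.4],"gripper":0.165},
    {"angular":[0,0,0],"delta_pos":[3.7,-1.1,0],"gripper":0.165},
    {"angular":[0,0,0],"delta_pos":[3.7,-1.2,0],"gripper":0.165},
    {"angular":[0,0,0],"delta_pos":[3.7,-1.2,0],"gripper":0.165},
    {"angular":[0,0,0],"delta_pos":[3.7,-1.2,0],"gripper":0.165},
    {"angular":[0,0,0],"delta_pos":[3.6,-1.0,0],"gripper":0.165},
    {"angular":[0,0,0],"delta_pos":[0,0,0],"gripper":0.165},
    {"angular":[0,0,0],"delta_pos":[0,0,2.2],"gripper":0.165},
    {"angular":[0,0,0],"delta_pos":[0,0,1.2],"gripper":0.165},
    {"angular":[0,0,0],"delta_pos":[0,0,0],"gripper":0.165}
  ]
}}

```text
t: 6.8
tcp_pos: [525.6, -59.1, 131.6]
ee_rot: [-0.001, 0.723, 0.691, -0.001]
wrist_force: [0.3, -0.2, -0.3]
gripper_width: 14.0
finger_force: 0.0
```

```bash
python3 w.py
```

```text
6.8 tray [-36.4 -37.8] z 131.6 yaw 0.18 [-0.0021 -0.0003] w 14.0 F [ 0.3 -0.2 -0.3] [-0.51  0.15  0.63  1.89 -0.1   1.13  0.11]
```

{"op": "move_arm", "data": {
  "deltas": [
    {"angular":[0,0,0],"delta_pos":[-1.2,0.1,-0.1],"gripper":0.165},
    {"angular":[0,0,0],"delta_pos":[-1.2,0.65,0],"gripper":0.165},
    {"angular":[0,0,0],"delta_pos":[-1.2,0.65,0],"gripper":0.165},
    {"angular":[0,0,0],"delta_pos":[-1.2,0.65,0],"gripper":0.165},
    {"angular":[0,0,0],"delta_pos":[-1.2,0.65,0],"gripper":0.165},
    {"angular":[0,0,0],"delta_pos":[-1.2,0.65,0],"gripper":0.165},
    {"angular":[0,0,0],"delta_pos":[-1.2,0.65,0],"gripper":0.165},
    {"angular":[0,0,0],"delta_pos":[-1.2,0.65,0],"gripper":0.165},
    {"angular":[0,0,0],"delta_pos":[-1.2,0.65,0],"gripper":0.165},
    {"angular":[0,0,0],"delta_pos":[-1.0,0.5,0],"gripper":0.165}
  ]
}}

```text
t: 7.8
tcp_pos: [579.4, -180.8, 133.8]
ee_rot: [0.0, 0.723, 0.691, -0.0]
wrist_force: [-0.6, 0.5, 0.1]
gripper_width: 14.3
finger_force: 0.2
```

```bash
python3 w.py; cat > find.py <<'E'
from h import *
d=np.load("fr.npz"); R,c=d["R"],d["c"]
import sys
# nuts on tray: non-wood (low saturation) blobs inside floor polygon, both views
for n in sys.argv[1:]:
    p,_=capture(n)
    cv2.imwrite(f"pics/last_{n}.png",p)
    P=np.c_[np.array([(108,115),(108,-103),(48,-165),(48,-212),(-10,-212),(-10,-165),(-108,-103),(-108,115)],float)@R.T+c,np.full(8,132)]
    m=np.zeros(p.shape[:2],np.uint8); cv2.fillPoly(m,[proj(n,P).round().astype(int)],255)
    s=cv2.cvtColor(p,cv2.COLOR_BGR2HSV); m&=(s[...,1]<60).astype(np.uint8)*255
    k,l,st,ce=cv2.connectedComponentsWithStats(m)
    for i in range(1,k):
        if st[i,4]>15:
            b=st[i]; u=np.array([b[0]+(b[2]-1)/2,b[1]+(b[3]-1)/2]); print(n,((cast(n,u,136.5)[0,:2]-c)@R).round(1),"area",b[4],"px",u)
E
python3 find.py scene top
```

```text
7.8 tray [  23.3 -156.8] z 133.8 yaw 0.17 [-0.     -0.0004] w 14.3 F [-0.6  0.5  0.1] [-0.3   0.34  0.68  1.71 -0.23  1.17  0.4 ]
scene [98.2 46.1] area 108 px [264.5 165. ]
scene [56.5 54.9] area 62 px [253.5 172. ]
scene [  43.5 -157. ] area 563 px [315.5 207.5]
scene [-36.4  28.8] area 67 px [241.  195.5]
scene [-95.   61.1] area 184 px [218.  203.5]
top [97.6 41. ] area 154 px [240. 173.]
top [   4.7 -171.7] area 33 px [325.  180.5]
top [58.8 51.7] area 43 px [240.5 187. ]
top [-35.7  26.1] area 49 px [260.5 216.5]
top [-91.6  59.6] area 184 px [255.  240.5]
```

{"op": "move_arm", "data": {
  "deltas": [
    {"angular":[0,0,0],"delta_pos":[-1.0,-0.1,0],"gripper":0.165},
    {"angular":[0,0,0],"delta_pos":[-1.2,0,0],"gripper":0.165},
    {"angular":[0,0,0],"delta_pos":[-1.2,0,0],"gripper":0.165},
    {"angular":[0,0,0],"delta_pos":[-1.2,0,0],"gripper":0.165},
    {"angular":[0,0,0],"delta_pos":[-1.2,0,0],"gripper":0.165},
    {"angular":[0,0,0],"delta_pos":[-1.2,0,0],"gripper":0.165},
    {"angular":[0,0,0],"delta_pos":[0,0,0],"gripper":0.165},
    {"angular":[0,0,0],"delta_pos":[0,0,-3.4],"gripper":0.165}
  ]
}}

```text
t: 8.7
tcp_pos: [571.8, -248.1, 163.5]
ee_rot: [-0.004, 0.723, 0.691, -0.002]
wrist_force: [0.7, 0.7, -0.4]
gripper_width: 13.8
finger_force: 0.0
```

```bash
python3 w.py; python3 find.py scene
```

```text
8.7 tray [  18.9 -224.4] z 163.5 yaw 0.14 [-0.0089  0.0029] w 13.8 F [ 0.7  0.7 -0.4] [-0.19  0.37  0.7   1.62 -0.25  1.25  0.51]
scene [98.2 46.1] area 107 px [264.5 165. ]
scene [56.5 54.9] area 62 px [253.5 172. ]
scene [-36.4  28.8] area 67 px [241.  195.5]
scene [-95.   61.1] area 184 px [218.  203.5]
scene [  16.5 -192.6] area 322 px [322. 220.]
```

{"op": "move_arm", "data": {
  "deltas": [
    {"angular":[0,0,0],"delta_pos":[4.1,-0.8,0],"gripper":0.165},
    {"angular":[0,0,0],"delta_pos":[4.1,-0.9,0],"gripper":0.165},
    {"angular":[0,0,0],"delta_pos":[4.1,-0.9,0],"gripper":0.165},
    {"angular":[0,0,0],"delta_pos":[4.1,-0.9,0],"gripper":0.165},
    {"angular":[0,0,0],"delta_pos":[4.1,-0.9,0],"gripper":0.165},
    {"angular":[0,0,0],"delta_pos":[4.1,-0.9,0],"gripper":0.165},
    {"angular":[0,0,0],"delta_pos":[4.0,-0.7,0],"gripper":0.165},
    {"angular":[0,0,0],"delta_pos":[0,0,0],"gripper":0.165},
    {"angular":[0,0,0],"delta_pos":[0,0,2.2],"gripper":0.165},
    {"angular":[0,0,0],"delta_pos":[0,0,1.1],"gripper":0.165}
  ]
}}

```text
t: 9.75
tcp_pos: [527.3, 39.4, 133.9]
ee_rot: [-0.0, 0.723, 0.691, -0.0]
wrist_force: [-0.4, -0.1, -0.1]
gripper_width: 14.0
finger_force: 0.0
```

```bash
python3 w.py
```

```text
9.75 tray [-39.5  60.6] z 133.9 yaw 0.25 [-0.0008  0.0001] w 14.0 F [-0.4 -0.1 -0.1] [-0.64  0.14  0.56  1.89 -0.09  1.13 -0.09]
```

{"op": "move_arm", "data": {
  "deltas": [
    {"angular":[0,0,0],"delta_pos":[-1.2,0.1,0],"gripper":0.165},
    {"angular":[0,0,0],"delta_pos":[-1.3,0.35,0],"gripper":0.165},
    {"angular":[0,0,0],"delta_pos":[-1.4,0.35,0],"gripper":0.165},
    {"angular":[0,0,0],"delta_pos":[-1.4,0.35,0],"gripper":0.165},
    {"angular":[0,0,0],"delta_pos":[-1.4,0.35,0],"gripper":0.165},
    {"angular":[0,0,0],"delta_pos":[-1.4,0.4,0],"gripper":0.165},
    {"angular":[0,0,0],"delta_pos":[-1.4,0.4,0],"gripper":0.165},
    {"angular":[0,0,0],"delta_pos":[-1.4,0.4,0],"gripper":0.165},
    {"angular":[0,0,0],"delta_pos":[-1.4,0.4,0],"gripper":0.165},
    {"angular":[0,0,0],"delta_pos":[-1.4,0.4,0],"gripper":0.165}
  ]
}}

```text
t: 10.75
tcp_pos: [557.1, -102.3, 135.9]
ee_rot: [0.001, 0.724, 0.69, 0.0]
wrist_force: [0.1, 1.1, -0.0]
gripper_width: 14.2
finger_force: 0.1
```

```bash
python3 w.py; python3 find.py scene
```

```text
10.75 tray [ -2.8 -79.4] z 135.9 yaw 0.06 [ 0.0017 -0.0004] w 14.2 F [ 0.1  1.1 -0. ] [-0.44  0.24  0.66  1.8  -0.16  1.15  0.22]
scene [96.7 62.7] area 69 px [259.5 163. ]
scene [56.5 54.9] area 62 px [253.5 172. ]
scene [ 30.7 -30. ] area 113 px [273. 190.]
scene [-94.3  60. ] area 186 px [218.5 203.5]
scene [  2.7 -91. ] area 102 px [286. 206.]
scene [  16.5 -192.6] area 328 px [322. 220.]
```

Still trapped. z drifted up 2 mm, so lower it slightly and continue.

{"op": "move_arm", "data": {
  "deltas": [
    {"angular":[0,0,0],"delta_pos":[-1.4,0.45,0.2],"gripper":0.165},
    {"angular":[0,0,0],"delta_pos":[-1.4,0.45,0],"gripper":0.165},
    {"angular":[0,0,0],"delta_pos":[-1.4,0.4,0],"gripper":0.165},
    {"angular":[0,0,0],"delta_pos":[-1.4,0.4,0],"gripper":0.165},
    {"angular":[0,0,0],"delta_pos":[-1.4,0.4,0],"gripper":0.165},
    {"angular":[0,0,0],"delta_pos":[-1.2,0.2,0],"gripper":0.165},
    {"angular":[0,0,0],"delta_pos":[0,0,0],"gripper":0.165}
  ]
}}

```text
t: 11.5
tcp_pos: [575.6, -185.4, 133.2]
ee_rot: [0.001, 0.724, 0.69, -0.0]
wrist_force: [-0.2, 0.2, 0.9]
gripper_width: 14.0
finger_force: 0.0
```

```bash
python3 w.py; python3 find.py top
```

```text
11.5 tray [  19.7 -161.6] z 133.2 yaw -0.01 [ 0.0005 -0.0017] w 14.0 F [-0.2  0.2  0.9] [-0.3   0.34  0.68  1.71 -0.23  1.17  0.4 ]
top [97.6 41. ] area 154 px [240. 173.]
top [   1.7 -176.4] area 35 px [327. 181.]
top [58.8 51.7] area 43 px [240.5 187. ]
top [-91.6  59.6] area 183 px [255.  240.5]
```

{"op": "move_arm", "data": {
  "deltas": [
    {"angular":[0,0,0],"delta_pos":[-1.0,0.1,0],"gripper":0.165},
    {"angular":[0,0,0],"delta_pos":[-1.2,0,0],"gripper":0.165},
    {"angular":[0,0,0],"delta_pos":[-1.2,0,0],"gripper":0.165},
    {"angular":[0,0,0],"delta_pos":[-1.2,0,0],"gripper":0.165},
    {"angular":[0,0,0],"delta_pos":[-1.2,0,0],"gripper":0.165},
    {"angular":[0,0,0],"delta_pos":[-0.7,0,0],"gripper":0.165},
    {"angular":[0,0,0],"delta_pos":[0,0,0],"gripper":0.165},
    {"angular":[0,0,0],"delta_pos":[0,0,-3.4],"gripper":0.165},
    {"angular":[0,0,0],"delta_pos":[4.0,0.3,0],"gripper":0.165},
    {"angular":[0,0,0],"delta_pos":[4.0,0.3,0],"gripper":0.165}
  ]
}}

```text
t: 12.55
tcp_pos: [584.0, -168.1, 168.1]
ee_rot: [0.001, 0.724, 0.69, 0.001]
wrist_force: [0.7, 0.8, -1.1]
gripper_width: 14.1
finger_force: 0.0
```

```bash
python3 w.py; python3 find.py scene
```

```text
12.55 tray [  27.2 -143.9] z 168.1 yaw 0.0 [ 0.0025 -0.0003] w 14.1 F [ 0.7  0.8 -1.1] [-0.33  0.31  0.68  1.67 -0.21  1.23  0.35]
scene [98.2 46.1] area 107 px [264.5 165. ]
scene [56.5 54.9] area 62 px [253.5 172. ]
scene [ 83.9 -94.8] area 122 px [303.5 188.5]
scene [-95.8  62.2] area 184 px [217.5 203.5]
scene [  54.  -129.1] area 46 px [308.5 200.5]
scene [  16.5 -192.6] area 326 px [322. 220.]
```

{"op": "move_arm", "data": {
  "deltas": [
    {"angular":[0,0,0],"delta_pos":[3.9,0.4,0],"gripper":0.165},
    {"angular":[0,0,0],"delta_pos":[3.9,0.4,0],"gripper":0.165},
    {"angular":[0,0,0],"delta_pos":[3.9,0.5,0],"gripper":0.165},
    {"angular":[0,0,0],"delta_pos":[3.9,0.5,0],"gripper":0.165},
    {"angular":[0,0,0],"delta_pos":[3.8,0.5,0],"gripper":0.165},
    {"angular":[0,0,0],"delta_pos":[3.7,0.5,0],"gripper":0.165},
    {"angular":[0,0,0],"delta_pos":[0,0,0],"gripper":0.165},
    {"angular":[0,0,0],"delta_pos":[0,0,0],"gripper":0.165}
  ]
}}

```text
t: 13.4
tcp_pos: [621.7, 63.7, 166.4]
ee_rot: [-0.0, 0.722, 0.692, -0.0]
wrist_force: [0.5, -1.2, -0.1]
gripper_width: 14.2
finger_force: 0.0
```

```bash
python3 w.py
```

```text
13.4 tray [53.6 89.4] z 166.4 yaw 0.41 [-0.0008 -0.0001] w 14.2 F [ 0.5 -1.2 -0.1] [-0.61  0.34  0.58  1.62 -0.19  1.24 -0.04]
```

{"op": "move_arm", "data": {
  "deltas": [
    {"angular":[0,0,0],"delta_pos":[0,0,2.2],"gripper":0.165},
    {"angular":[0,0,0],"delta_pos":[0,0,1.1],"gripper":0.165},
    {"angular":[0,0,0],"delta_pos":[0,0.1,0],"gripper":0.165},
    {"angular":[0,0,0],"delta_pos":[-1.2,0.2,0],"gripper":0.165},
    {"angular":[0,0,0],"delta_pos":[-1.3,0,0],"gripper":0.165},
    {"angular":[0,0,0],"delta_pos":[-1.4,-0.2,0],"gripper":0.165},
    {"angular":[0,0,0],"delta_pos":[-1.4,-0.2,0],"gripper":0.165},
    {"angular":[0,0,0],"delta_pos":[-1.4,-0.2,0],"gripper":0.165},
    {"angular":[0,0,0],"delta_pos":[-1.4,-0.2,0],"gripper":0.165},
    {"angular":[0,0,0],"delta_pos":[-1.4,-0.2,0],"gripper":0.165}
  ]
}}

```text
t: 14.4
tcp_pos: [610.3, -34.1, 134.0]
ee_rot: [-0.0, 0.723, 0.691, 0.0]
wrist_force: [-0.6, 0.9, -0.0]
gripper_width: 14.1
finger_force: 0.2
```

```bash
python3 w.py; python3 find.py scene
```

```text
14.4 tray [47.  -8.7] z 134.0 yaw 0.17 [0.0002 0.0003] w 14.1 F [-0.6  0.9 -0. ] [-0.49  0.34  0.61  1.69 -0.21  1.17  0.13]
scene [84.7 50.6] area 124 px [260.5 167. ]
scene [ 52.  -20.5] area 92 px [274.5 184. ]
scene [-46.4  58.7] area 27 px [230. 193.]
scene [-93.5  58.9] area 190 px [219.  203.5]
scene [  16.5 -192.6] area 327 px [322. 220.]
```

{"op": "move_arm", "data": {
  "deltas": [
    {"angular":[0,0,0],"delta_pos":[-1.4,-0.3,0],"gripper":0.165},
    {"angular":[0,0,0],"delta_pos":[-1.4,-0.3,0],"gripper":0.165},
    {"angular":[0,0,0],"delta_pos":[-1.4,-0.3,0],"gripper":0.165},
    {"angular":[0,0,0],"delta_pos":[-1.4,-0.3,0],"gripper":0.165},
    {"angular":[0,0,0],"delta_pos":[-1.4,-0.3,0],"gripper":0.165},
    {"angular":[0,0,0],"delta_pos":[-1.4,-0.3,0],"gripper":0.165},
    {"angular":[0,0,0],"delta_pos":[-1.4,-0.3,0],"gripper":0.165},
    {"angular":[0,0,0],"delta_pos":[-1.4,-0.2,0],"gripper":0.165},
    {"angular":[0,0,0],"delta_pos":[-1.4,-0.2,0],"gripper":0.165},
    {"angular":[0,0,0],"delta_pos":[-1.2,0,0],"gripper":0.165}
  ]
}}

```text
t: 15.45
tcp_pos: [579.0, -171.0, 133.8]
ee_rot: [-0.0, 0.723, 0.691, -0.0]
wrist_force: [0.1, 0.5, 0.0]
gripper_width: 13.9
finger_force: 0.1
```

```bash
python3 w.py; python3 find.py top
```

```text
15.45 tray [  22.4 -147. ] z 133.8 yaw 0.15 [-0.0001 -0.0001] w 13.9 F [0.1 0.5 0. ] [-0.31  0.33  0.67  1.71 -0.22  1.17  0.37]
top [97.6 41. ] area 154 px [240. 173.]
top [   8.1 -161.4] area 26 px [321.  180.5]
top [-91.6  59.6] area 183 px [255.  240.5]
```

{"op": "move_arm", "data": {
  "deltas": [
    {"angular":[0,0,0],"delta_pos":[-1.2,-0.1,0],"gripper":0.165},
    {"angular":[0,0,0],"delta_pos":[-1.3,0,0],"gripper":0.165},
    {"angular":[0,0,0],"delta_pos":[-1.3,0,0],"gripper":0.165},
    {"angular":[0,0,0],"delta_pos":[-1.3,0,0],"gripper":0.165},
    {"angular":[0,0,0],"delta_pos":[-1.3,0,0],"gripper":0.165},
    {"angular":[0,0,0],"delta_pos":[-1.3,0,0],"gripper":0.165},
    {"angular":[0,0,0],"delta_pos":[0,0,0],"gripper":0.165},
    {"angular":[0,0,0],"delta_pos":[0,0,-3.4],"gripper":0.165},
    {"angular":[0,0,0],"delta_pos":[0,0,-3.0],"gripper":0},
    {"angular":[0,0,0],"delta_pos":[0,-3.0,0],"gripper":0}
  ]
}}

```text
t: 16.5
tcp_pos: [550.0, -244.9, 202.1]
ee_rot: [0.004, 0.722, 0.692, 0.002]
wrist_force: [0.5, -0.8, 0.2]
gripper_width: 0.3
finger_force: 0.0
```

```bash
python3 w.py; python3 find.py scene; python3 - <<'E'
from h import *
d=np.load("fr.npz"); R,c=d["R"],d["c"]
f2=lambda a:np.array(a)/4+(185-.375,140-.375)
X=cast("scene",f2([(525,378),(655,446)]),122)[:,:2];print("scene front",((X-c)@R).round(1).tolist(),X.round(1))
f1=lambda a:np.array(a)/4+(198-.375,130-.375)
X=cast("top",f1([(545,247),(676,192)]),122)[:,:2];print("top front",((X-c)@R).round(1).tolist(),X.round(1))
E
```

```text
16.5 tray [  -3.  -222.2] z 202.1 yaw 0.39 [ 0.0086 -0.0033] w 0.3 F [ 0.5 -0.8  0.2] [-0.23  0.27  0.72  1.65 -0.18  1.28  0.48]
scene [98.2 46.1] area 108 px [264.5 165. ]
scene [-95.8  62.2] area 182 px [217.5 203.5]
scene [  16.5 -192.6] area 326 px [322. 220.]
scene front [[-21.7, -198.6], [-20.6, -290.6]] [[ 532.5 -220.4]
 [ 529.  -312.4]]
top front [[-28.2, -187.5], [-19.5, -288.4]] [[ 526.5 -208.9]
 [ 530.3 -310.1]]
```

{"op": "move_arm", "data": {
  "deltas": [
    {"angular":[0,0,0],"delta_pos":[-2.0,-3.5,0],"gripper":0},
    {"angular":[0,0,0],"delta_pos":[-2.0,-3.5,0],"gripper":0},
    {"angular":[0,0,0],"delta_pos":[0,0,0],"gripper":0},
    {"angular":[0,0,0],"delta_pos":[0,0,0],"gripper":0}
  ]
}}

```text
t: 16.95
tcp_pos: [472.7, -281.9, 198.0]
ee_rot: [-0.0, 0.724, 0.69, 0.001]
wrist_force: [1.1, -0.8, -0.2]
gripper_width: -0.1
finger_force: 0.0
```

```bash
python3 w.py; python3 - <<'E'
from h import *
p,_=capture("scene"); q,_=capture("top")
a=cv2.resize(p[140:252,185:375],None,fx=4,fy=4,interpolation=cv2.INTER_CUBIC)[:, :760]
b=cv2.resize(q[140:190,300:375],None,fx=3,fy=3,interpolation=cv2.INTER_CUBIC)
m=np.zeros((600,760,3),np.uint8); m[:448]=a; m[450:600,:225]=b
e=cv2.resize(p[195:232,310:370],None,fx=4,fy=4); m[450:598,260:500]=e
cv2.imwrite("pics/fin.png",m)
E
```

```text
16.95 tray [ -78.4 -263. ] z 198.0 yaw 0.09 [0.0012 0.0014] w -0.1 F [ 1.1 -0.8 -0.2] [-0.2   0.15  0.76  1.77 -0.11  1.26  0.54]
```

View pics/fin.png

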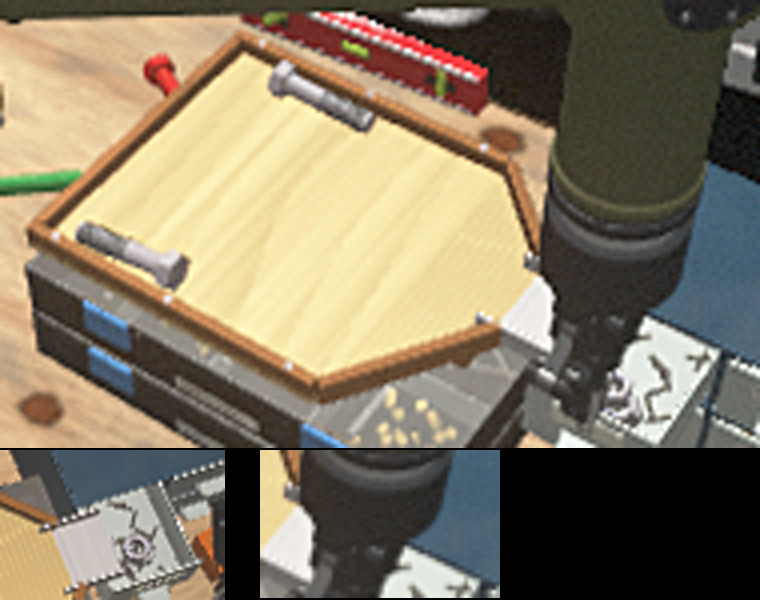

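The tray and spout are empty of nuts and both bolts are in place. In the top-view inset the nuts lie in the drawer bunched near (137,550), perhaps stacked. I'll check their heights from depth.

```bash
python3 - <<'E'
from h import *
d=np.load("fr.npz"); R,c=d["R"],d["c"]
q,D=capture("top"); k=calibration("top"); f=192/np.tan(np.radians(k["fovy"]/2))
v,u=np.mgrid[150:195,315:372]; z=D[150:195,315:372]
X=(np.stack([(u-k["cx"])/f*z,(v-k["cy"])/f*z,z],-1)-k["t"])@np.array(k["R"])
Tx=(X[...,:2]-c)@R; h=X[...,2]
m=(z>0)&(Tx[...,0]>-15)&(Tx[...,0]<60)&(Tx[...,1]<-220)&(Tx[...,1]>-283)&(h>40)
for lo,hi in((66,76),(76,88),(88,100),(100,112),(112,130)):
    s=m&(h>=lo)&(h<hi); print(lo,hi,s.sum(),Tx[s].mean(0).round(0) if s.any() else "", (Tx[s].min(0).round(0),Tx[s].max(0).round(0)) if s.any() else "")
np.set_printoptions(linewidth=220)
print(np.where(m,h,0)[14:40,14:46].round(0).astype(int))
E
```

```text
66 76 221 [  28. -259.] (array([  -4., -283.]), array([  60., -220.]))
76 88 32 [  25. -251.] (array([  -4., -276.]), array([  57., -228.]))
88 100 33 [  16. -244.] (array([   5., -261.]), array([  40., -228.]))
100 112 50 [  17. -242.] (array([   6., -255.]), array([  29., -230.]))
112 130 2 [   4. -254.] (array([ -15., -275.]), array([  23., -234.]))
[[  0   0   0   0   0   0   0   0   0  69  67  70  70  66  68  77  72  69  68  69  66  68  68   0   0   0   0   0   0   0   0   0]
 [  0   0   0   0   0   0  73  70  69  70  68  68  66  68  76  77  70  68  67  72  69  70  70   0   0   0   0   0   0   0   0   0]
 [  0   0   0   0   0   0  72  73  71  67  70  69  69  69  67  66  76  67  73  70  72  66  75  69   0   0   0   0   0   0   0   0]
 [  0   0   0   0   0   0  68  70  72  69  70  67  67  73  71  70  73  77  78  69  62  72  78  71   0   0   0   0   0   0   0   0]
 [  0   0   0   0   0   0   0  69  68  70  69  67  73  69  69  69  69  67  75  77  78  75  78  68  70   0   0   0   0   0   0   0]
 [  0   0   0   0   0   0   0  88  88  72  77  73  76  70 110 102 110 108 107 107  75  78 
[... 1961 characters left out ...]
  0   0   0   0   0   0   0   0   0   0   0]
 [  0   0   0   0   0   0   0   0   0  68  71  68   0   0   0   0   0   0   0   0   0   0   0   0   0   0   0   0   0   0   0   0]
 [  0   0   0   0   0   0   0   0   0   0   0   0   0   0   0   0   0   0   0   0   0   0   0   0   0   0   0   0   0   0   0   0]
 [  0   0   0   0   0   0   0   0   0   0   0   0   0   0   0   0   0   0   0   0   0   0   0   0   0   0   0   0   0   0   0   0]
 [  0   0   0   0   0   0   0   0   0   0   0   0   0   0   0   0   0   0   0   0   0   0   0   0   0   0   0   0   0   0   0   0]
 [  0   0   0   0   0   0   0   0   0   0   0   0   0   0   0   0   0   0   0   0   0   0   0   0   0   0   0   0   0   0   0   0]]
```

```bash
cat > cl.py <<'E'
from h import *
d=np.load("fr.npz"); R,c=d["R"],d["c"]
np.set_printoptions(linewidth=250)
for n in("top","scene"):
    q,D=capture(n); k=calibration(n); f=192/np.tan(np.radians(k["fovy"]/2)); RR=np.array(k["R"]); C=-RR.T@k["t"]
    print(n,"cam",((C[:2]-c)@R).round(0),C[2].round(0))
    v,u=np.mgrid[0:384,0:512]
    X=(np.stack([(u-k["cx"])/f*D,(v-k["cy"])/f*D,D],-1)-k["t"])@RR
    Tx=(X[...,:2]-c)@R; h=X[...,2]
    m=(D>0)&(Tx[...,0]>-30)&(Tx[...,0]<70)&(Tx[...,1]<-195)&(Tx[...,1]>-300)&(h>60)&(h<240)
    H=np.zeros((21,21),int)
    for (x,y),z in zip(Tx[m],h[m]):
        i,j=int((70-x)//5),int((-195-y)//5); 
        if 0<=i<21 and 0<=j<21: H[i,j]=max(H[i,j],int(z))
    print("rows x 70..-30, cols y -195..-300"); print(H)
E
python3 cl.py
```

```text
top cam [-260.  103.] 1107.0
rows x 70..-30, cols y -195..-300
[[134 131 132 132 132 132 133 133 135 129 134 132 133 132 132 130 135 132 134 131 134]
 [132   0 130   0   0   0 131   0  73  72  72  66  70  74  78  72  69  69 111   0   0]
 [  0 141   0 138   0   0   0  71  71  71  71  70  69  74  67  70  71  71 113   0   0]
 [141 145 144 139   0   0   0  70  71  71  72  72  70  74  72  69  71  68 110   0   0]
 [131 132 131 130   0   0   0   0  72  69  68  69  75  69  69  65  70  70 114   0   0]
 [130 131 133 130   0   0  88   0   0  74  73  70  75  77   0  70  73  68 111   0   0]
 [131 131 133 130   0   0  92  89  77  76  70   0   0  79  80  72  77  72 112   0   0]
 [132 130 129 127   0   0  92   0  69  77   0   0   0   0  74  79  70  69 111   0   0]
 [130 131 131 129   0   0  96   0 108 109 108 107   0   0  81  70  71  70 110   0   0]
 [131 128 131 133   0   0  90 110 109  95 104 106  71   0   0  66  70  68 111   0   0]
 [130 130 131 130   0   0   0 109  77  93 107 107 105  95  70  68  70  71 110   0   0]
 [132 128 130 129   0   0   0 111 109  66 108 108  96   0  68  72  67  70 113   
[... 1983 characters left out ...]
 0]
 [131   0   0   0   0   0   0   0   0  95  98  96   0   0   0   0   0   0 109   0   0]
 [  0   0   0   0   0   0   0   0   0   0   0   0   0   0   0   0   0   0 111   0   0]
 [145 145   0   0   0   0   0   0   0   0   0   0   0   0   0   0   0   0 113   0   0]
 [143   0   0   0   0   0   0   0   0   0   0   0   0 119   0 107   0   0  79   0   0]
 [100 117 116 115 116 116  93  92  94  93 116 120 124 121 122 123 121 122 120 121   0]
 [  0 107 121 111 113 118 112 112 110 110 114 119 119 119 120 122   0 120 109 113   0]
 [  0   0   0   0   0 109   0 115  94 110  93 119 119  86   0   0   0   0   0   0   0]
 [  0   0   0   0   0   0   0   0   0   0   0   0   0   0   0   0   0   0   0   0   0]]
```

Three nuts are stacked (top at about 110 mm, below the 112 mm walls), and the fourth stands on edge by the left wall at (30,-227), about 95 mm high. All four are in the drawer and nothing blocks shutting. Lower in front of the face.

{"op": "move_arm", "data": {
  "deltas": [
    {"angular":[0,0,0],"delta_pos":[0,0,3],"gripper":0},
    {"angular":[0,0,0],"delta_pos":[0,0,3],"gripper":0},
    {"angular":[0,0,0],"delta_pos":[0,0,3],"gripper":0},
    {"angular":[0,0,0],"delta_pos":[0,1,0.3],"gripper":0},
    {"angular":[0,0,0],"delta_pos":[0,1,0],"gripper":0},
    {"angular":[0,0,0],"delta_pos":[0,0.8,0],"gripper":0},
    {"angular":[0,0,0],"delta_pos":[0,0.6,0],"gripper":0},
    {"angular":[0,0,0],"delta_pos":[0,0.6,0],"gripper":0}
  ]
}}

```text
t: 18.0
tcp_pos: [514.7, -284.0, 106.0]
ee_rot: [0.001, 0.723, 0.691, 0.0]
wrist_force: [0.5, -0.5, -0.4]
gripper_width: 0.1
finger_force: 0.0
```

```bash
python3 w.py
```

```text
18.0 tray [ -36.4 -263. ] z 106.0 yaw 0.22 [ 0.0019 -0.0008] w 0.1 F [ 0.5 -0.5 -0.4] [-0.15  0.34  0.72  1.78 -0.25  1.11  0.61]
```

{"op": "move_arm", "data": {
  "deltas": [
    {"angular":[0,0,0],"delta_pos":[0,0.5,0],"gripper":0},
    {"angular":[0,0,0],"delta_pos":[0,0.6,0],"gripper":0},
    {"angular":[0,0,0],"delta_pos":[0,0.7,0],"gripper":0},
    {"angular":[0,0,0],"delta_pos":[0,0.8,0],"gripper":0},
    {"angular":[0,0,0],"delta_pos":[0,0.8,0],"gripper":0},
    {"angular":[0,0,0],"delta_pos":[0,0.8,0],"gripper":0},
    {"angular":[0,0,0],"delta_pos":[0,0.8,0],"gripper":0},
    {"angular":[0,0,0],"delta_pos":[0,0.8,0],"gripper":0},
    {"angular":[0,0,0],"delta_pos":[0,0.7,0],"gripper":0},
    {"angular":[0,0,0],"delta_pos":[0,0.6,0],"gripper":0}
  ]
}}

```text
t: 19.0
tcp_pos: [584.7, -286.8, 104.7]
ee_rot: [-0.0, 0.723, 0.691, -0.0]
wrist_force: [0.4, 0.4, 0.3]
gripper_width: -0.1
finger_force: 0.2
```

```bash
python3 w.py; python3 cl.py | sed -n 1,24p
```

```text
19.0 tray [  33.7 -262.4] z 104.7 yaw 0.2 [-0.0001  0.    ] w -0.1 F [0.4 0.4 0.3] [-0.11  0.48  0.69  1.62 -0.32  1.16  0.61]
top cam [-260.  103.] 1107.0
rows x 70..-30, cols y -195..-300
[[132 131 131 134 132 131 132 131 134 130 132 169 131  72  74  71  71   0   0   0   0]
 [130   0   0   0   0 136   0   0   0 133 156 162   0   0   0   0   0   0   0   0   0]
 [  0 141   0   0   0   0   0   0   0   0 160 165   0   0   0   0   0   0   0   0   0]
 [142 144 143 143   0   0 118   0 120   0   0   0 121   0   0   0   0   0   0   0   0]
 [132 129 129 131 122 121 120 119 122 116 179 157 123  84   0   0   0   0   0   0   0]
 [135 126 131 129   0 118 239 117 118 119 182 159  92   0   0   0   0   0   0   0   0]
 [132 130 132 130   0   0 239  90  92  86 179 172 144   0   0   0   0   0   0   0   0]
 [129 132 130 129   0   0 239  92  91  92  86 154  89   0   0   0   0   0   0   0   0]
 [133 130 131 129   0   0 239   0   0   0 196 151 126   0   0   0   0   0   0   0   0]
 [129 129 132 129   0   0 239   0   0 202 184 157 153 156   0   0   0   0   0   0   0]
 [129 132 132 128   0   0 237 236   0 20
[... 248 characters left out ...]
 0   0 238 238 239 221   0 174   0   0   0   0   0   0   0]
 [131 129 130 130   0   0   0   0   0   0   0 206 180   0   0   0   0   0   0   0   0]
 [144 142 143 142   0   0   0   0   0   0   0 194   0   0   0   0   0   0   0   0   0]
 [  0   0   0   0   0   0   0   0   0   0   0 189   0   0   0   0   0   0   0   0   0]
 [  0   0   0   0   0   0   0   0   0   0   0 178   0   0   0   0   0   0   0   0   0]
 [  0   0   0   0   0   0   0   0   0   0   0   0   0   0   0   0   0   0   0   0   0]
 [  0   0   0   0   0   0   0   0   0   0   0   0   0   0   0   0   0   0   0   0   0]
 [  0   0   0   0   0   0   0   0   0   0   0   0   0   0   0   0   0   0   0   0   0]]
scene cam [-687. -503.] 1045.0
```

{"op": "move_arm", "data": {
  "deltas": [
    {"angular":[0,0,0],"delta_pos":[0,0.4,0],"gripper":0},
    {"angular":[0,0,0],"delta_pos":[0,0.4,0],"gripper":0},
    {"angular":[0,0,0],"delta_pos":[0,0.3,0],"gripper":0},
    {"angular":[0,0,0],"delta_pos":[0,0.2,0],"gripper":0},
    {"angular":[0,0,0],"delta_pos":[0,0.1,0],"gripper":0}
  ]
}}

```text
t: 19.6
tcp_pos: [598.3, -287.5, 104.9]
ee_rot: [0.0, 0.723, 0.691, 0.0]
wrist_force: [-0.2, 0.5, 0.5]
gripper_width: 0.2
finger_force: 0.1
```

{"op": "move_arm", "data": {
  "deltas": [
    {"angular":[0,0,0],"delta_pos":[0,0.2,0],"gripper":0},
    {"angular":[0,0,0],"delta_pos":[0,0.1,0],"gripper":0}
  ]
}}

```text
t: 19.8
tcp_pos: [601.3, -287.6, 104.9]
ee_rot: [0.0, 0.723, 0.691, 0.0]
wrist_force: [-0.0, 0.3, 0.6]
gripper_width: -0.1
finger_force: 0.2
```

{"op": "move_arm", "data": {
  "deltas": [
    {"angular":[0,0,0],"delta_pos":[0,0.2,0],"gripper":0},
    {"angular":[0,0,0],"delta_pos":[0,0.1,0],"gripper":0}
  ]
}}

```text
t: 20.0
tcp_pos: [602.1, -287.7, 104.7]
ee_rot: [-0.002, 0.723, 0.691, -0.001]
wrist_force: [-8.1, 1.5, 5.4]
gripper_width: -0.0
finger_force: 4.1
```

{"op": "move_arm", "data": {
  "deltas": [
    {"angular":[0,0,0],"delta_pos":[0,0.2,0],"gripper":0},
    {"angular":[0,0,0],"delta_pos":[0,0,0],"gripper":0}
  ]
}}

```text
t: 20.2
tcp_pos: [602.1, -287.7, 104.7]
ee_rot: [-0.004, 0.723, 0.69, -0.002]
wrist_force: [-11.3, 3.4, 8.2]
gripper_width: 0.1
finger_force: 5.9
```

{"op": "move_arm", "data": {
  "deltas": [
    {"angular":[0,0,0],"delta_pos":[0,0.2,0],"gripper":0},
    {"angular":[0,0,0],"delta_pos":[0,0,0],"gripper":0}
  ]
}}

```text
t: 20.4
tcp_pos: [602.1, -287.6, 104.7]
ee_rot: [-0.006, 0.724, 0.69, -0.003]
wrist_force: [-15.8, 5.3, 11.8]
gripper_width: 0.1
finger_force: 8.6
```

Hard stop reached. Back off and check that the front is flush with its neighbours.

{"op": "move_arm", "data": {
  "deltas": [
    {"angular":[0,0,0],"delta_pos":[0,-1,0],"gripper":0},
    {"angular":[0,0,0],"delta_pos":[0,-3,0],"gripper":0},
    {"angular":[0,0,0],"delta_pos":[0,-4,0],"gripper":0},
    {"angular":[0,0,0],"delta_pos":[0,-4,0],"gripper":0},
    {"angular":[0,0,0],"delta_pos":[0,0,-3],"gripper":0},
    {"angular":[0,0,0],"delta_pos":[0,0,-4],"gripper":0},
    {"angular":[0,0,0],"delta_pos":[0,0,-4],"gripper":0},
    {"angular":[0,0,0],"delta_pos":[-4,-3,0],"gripper":0},
    {"angular":[0,0,0],"delta_pos":[-4,-2,0],"gripper":0},
    {"angular":[0,0,0],"delta_pos":[0,0,0],"gripper":0}
  ]
}}

```text
t: 21.4
tcp_pos: [429.8, -367.1, 216.2]
ee_rot: [0.002, 0.727, 0.687, -0.001]
wrist_force: [-0.8, -0.6, -0.1]
gripper_width: 0.2
finger_force: 0.0
```

```bash
python3 w.py; python3 find.py top scene; python3 - <<'E'
from h import *
d=np.load("fr.npz"); R,c=d["R"],d["c"]
for n in("top","scene"):
    q,D=capture(n); k=calibration(n); f=192/np.tan(np.radians(k["fovy"]/2)); RR=np.array(k["R"])
    v,u=np.mgrid[0:384,0:512]
    X=(np.stack([(u-k["cx"])/f*D,(v-k["cy"])/f*D,D],-1)-k["t"])@RR
    T=(X[...,:2]-c)@R; h=X[...,2]
    for nm,y0,y1 in(("ours",-285,-205),("right nb",-380,-305)):
        m=(D>0)&(T[...,1]>y0)&(T[...,1]<y1)&(T[...,0]>-30)&(T[...,0]<80)&(h>95)&(h<117)
        print(n,nm,m.sum(),np.percentile(T[m][:,0],[10,50,90]).round(1) if m.any() else "")
E
```

```text
21.4 tray [-117.1 -350.1] z 216.2 yaw -0.43 [ 0.0012 -0.0043] w 0.2 F [-0.8 -0.6 -0.1] [-0.09  0.18  0.84  1.72 -0.14  1.3   0.73]
top [  17.5 -188.4] area 329 px [329.  174.5]
top [97.6 41. ] area 154 px [240. 173.]
top [-91.6  59.6] area 184 px [255.  240.5]
scene [98.2 46.1] area 108 px [264.5 165. ]
scene [-95.8  62.2] area 182 px [217.5 203.5]
scene [  16.5 -192.6] area 327 px [322. 220.]
top ours 58 [60.8 63.  66.4]
top right nb 57 [66.8 67.7 68.6]
scene ours 72 [59.3 62.2 65. ]
scene right nb 111 [64.6 67.1 68.9]
```

```bash
python3 - <<'E'
from h import *
d=np.load("fr.npz"); R,c=d["R"],d["c"]
for n in("top","scene"):
    q,D=capture(n); k=calibration(n); f=192/np.tan(np.radians(k["fovy"]/2)); RR=np.array(k["R"])
    v,u=np.mgrid[0:384,0:512]
    X=(np.stack([(u-k["cx"])/f*D,(v-k["cy"])/f*D,D],-1)-k["t"])@RR
    T=(X[...,:2]-c)@R; h=X[...,2]; T=np.nan_to_num(T)
    for y0,y1 in((-225,-205),(-245,-225),(-265,-245),(-285,-265),(-320,-300),(-340,-320),(-360,-340),(-380,-360)):
        s=f"{n} y{y0}..{y1}:"
        for z0,z1 in((12,28),(34,56),(72,80),(96,106),(106,117)):
            m=(D>0)&(T[...,1]>y0)&(T[...,1]<y1)&(T[...,0]>40)&(T[...,0]<85)&(h>z0)&(h<z1)
            s+=f" z{z0}-{z1}: {np.median(T[m][:,0]) if m.sum()>2 else -1:.1f}({m.sum()})"
        print(s)
    # cabinet top front edge
    for y0 in(-260,-280,-310,-330,-350,-370):
        m=(D>0)&(abs(T[...,1]-y0)<8)&(abs(h-132)<5)&(T[...,0]>40)&(T[...,0]<110); print(y0,"top edge",np.percentile(T[m][:,0],2).round(1) if m.sum()>3 else None, end="; ")
    print()
E
```

```text
top y-225..-205: z12-28: -1.0(0) z34-56: -1.0(0) z72-80: -1.0(0) z96-106: -1.0(1) z106-117: 64.8(4)
top y-245..-225: z12-28: -1.0(0) z34-56: -1.0(1) z72-80: -1.0(1) z96-106: 61.3(5) z106-117: 62.6(18)
top y-265..-245: z12-28: 56.3(14) z34-56: -1.0(1) z72-80: -1.0(0) z96-106: 61.5(5) z106-117: 62.8(14)
top y-285..-265: z12-28: 66.3(8) z34-56: 66.6(8) z72-80: 65.4(3) z96-106: 66.6(3) z106-117: 66.1(8)
top y-320..-300: z12-28: 67.3(11) z34-56: 67.3(13) z72-80: 67.0(5) z96-106: 67.0(8) z106-117: 67.3(9)
top y-340..-320: z12-28: 64.3(16) z34-56: 67.4(15) z72-80: -1.0(1) z96-106: 67.3(9) z106-117: 67.4(9)
top y-360..-340: z12-28: 59.1(18) z34-56: 67.2(5) z72-80: -1.0(0) z96-106: 67.4(4) z106-117: 67.8(10)
top y-380..-360: z12-28: 68.3(9) z34-56: -1.0(2) z72-80: 68.7(6) z96-106: 68.4(8) z106-117: 68.1(6)
-260 top edge 66.6; -280 top edge 66.6; -310 top edge 67.4; -330 top edge 67.6; -350 top edge 67.6; -370 top edge 69.3; 
scene y-225..-205: z12-28: 64.7(26) z34-56: 64.7(37) z72-80: 64.3(16) z96-106: 63.7(15) z106-117: 63.3(19)
scene y-245..-225: z12-28: 56.3(15) z34-56: 64.8(33) z72-80: -1.0(0) z96-106: 60.7(9) z106-117: 60.5(17)
scene y-265..-245: z12-28: 58.9(21) z34-56: 65.0(25) z72-80: -1.0(0) z96-106: -1.0(0) z106-117: -1.0(0)
scene y-285..-265: z12-28: -1.0(0) z34-56: -1.0(0) z72-80: -1.0(0) z96-106: -1.0(0) z106-117: -1.0(0)
scene y-320..-300: z12-28: 66.8(15) z34-56: 66.2(16) z72-80: -1.0(2) z96-106: -1.0(0) z106-117: -1.0(0)
scene y-340..-320: z12-28: 62.2(18) z34-56: 67.0(38) z72-80: -1.0(2) z96-106: 67.6(8) z106-117: 67.3(5)
scene y-360..-340: z12-28: 57.9(21) z34-56: 66.5(42) z72-80: 66.9(4) z96-106: 66.3(21) z106-117: 66.6(23)
scene y-380..-360: z12-28: 67.9(29) z34-56: 67.4(41) z72-80: 68.0(14) z96-106: 67.8(22) z106-117: 67.1(21)
-260 top edge None; -280 top edge None; -310 top edge None; -330 top edge 84.5; -350 top edge 66.5; -370 top edge 66.6;
```

The front is flush with the drawer below it (66.6 against 66.6 mm). The 4 mm bulge in the middle is the card holder. Spout empty, both bolts unmoved, arm clear.

```bash
python3 -c "
from cell import bot
print(bot.job_done())"
```

```text
the job is handed in; nothing more can be done
None
```

All four nuts were swept into the drawer and the drawer was pushed to its stop, flush with the one below; the bolts stayed in place in the tray, and the job was handed in at about 21.5 s.

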